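Check the bite point of a potter's wheel brake pedal

TASK

The foot pedal of the potter's wheel is on the bench for its brake check: press the toe of the tread down until the free travel ends and the resistance clearly firms up to about 10 to 15 N, never more than 25 N, then let go of it (it stays where it was pressed to). Then note that travel on the gauge beside it: slide the red marker down by its knob until its pointer is level with the white tab on the side of the tread, and let go. Leave the bowl, the glaze jar and the mug where they are.

Things in the scene. Friction and masses are not known exactly. Their poses are not given: they have to be found in the camera images.
- rig: The pedal unit, screwed to the bench: green base plate 300 x 140 x 12 mm. Origin: centre of its underside, on the bench. Its x axis points from the toe of the tread to the hinge (heel), y to the side where the gauge stands, z up. The hinge line is at x = +110 mm, z = 100 mm, along y; two green cheeks, 120 mm high, hold it.
- pedal: The tread: aluminium plate with a black ribbed top, 195 x 95 x 12 mm (press its top only, do not grip it). Origin on the hinge line; its -x axis runs along the plate to the toe edge, 215 mm away; z is normal to it. Fully raised, the toe points up by 0.16 rad; it can turn down by 0.26 rad (50 mm at the toe). No return spring: friction holds it where it is left.
- tread_press (a point): The place to press: on top of the tread, mid-width, 185 mm from the hinge line. Pressed here it gives way at about 3 N through its free travel, then, somewhere between 9 and 40 mm down (different each time, not visible), meets the brake and resists with about 3.5 N more per mm. Let go there, it springs back a few mm at most and stays.
- tread_mark (a point): The white tab (6 x 18 x 4 mm) on the gauge-side edge of the tread, 190 mm from the hinge line; this point lies near its outer end, half-way through its thickness. Its axes are those of the tread.
- brake: The brake housing under the tread: closed dark steel box 90 x 70 x 54 mm on the base plate, with a black rubber slot on top into which the steel leg of the tread goes; the pad that the leg meets is hidden inside. Origin: centre of its underside.
- marker_tip (a point): The tip of the marker's red pointer bar (6 x 6 mm section, sticking out of the gauge's post towards the tread by 33 mm), half-way through its height. It moves straight down and up together with the knob, over 70 mm at most, the highest point being 150 mm above the bench. Friction of about 3.5 N holds it.
- marker_knob (a point): Centre (half-way up) of the marker's round red knob, 28 mm diameter, 22 mm high, on a 10 mm steel stem on top of the gauge's square post (24 mm wide, 165 mm high). It is always 106 mm above the pointer, and can be pinched or pushed.
- bowl: White ceramic bowl, 110 mm diameter, 50 mm high; origin at its underside. A bystander.
- glaze_jar: Amber glaze jar with a black lid, 64 mm diameter, 85 mm high; origin at its underside. A bystander.
- mug: Terracotta mug, 72 mm diameter, 85 mm high, with a handle; origin at its underside. A bystander.

How it is judged:
On the way:
1. the tread has been pressed until the brake bites (at least 4 N on the pad, about 7 N at the toe) (contact force between pedal and brake above 4 N), for 0.2 s.
At the end, for the whole second after the job is handed in: the tread rests at the point where the brake bites (its leg still against the pad) and the marker's pointer is level with the tread's white tab within 4 mm (z of marker_tip in the frame of tread_mark between -0.004 and 0.004 m and contact force between pedal and brake above 0.5 N); the robot touches nothing.
It fails at once if the tread is pressed with more than 25 N (contact force between any of the fingers, the arm and pedal above 25 N).
It fails at once if the bowl, the glaze jar or the mug is moved by more than 30 mm or tipped over (distance of any of bowl, glaze_jar, mug from where it was at the start of the episode above 0.03 m or angle between any of bowl, glaze_jar, mug's own z axis and vertical above 0.6 rad).
It also fails if it takes over 64 s, if anything falls off the work surface, if the arm or the gripper's body presses on something with over 40 N, if the wrist force passes 120 N, or if a joint passes its speed limit or range.

ROBOT

A 6-joint arm with a two-finger parallel gripper is mounted at the origin on the work surface. World frame = base frame: x ahead of the robot, y to its left, z up, the work surface at z = 0. Lengths are in m, angles in rad, forces in N, time in s.
With the tool pointing down it reaches from about 0.35 to 0.925 m from the base axis. Payload 6.4 kg.
Tool frame: the origin (TCP) lies at the very end of the fingers, on their centre line; the grasp point (between the pads) lies 19 mm behind it; z points along the fingers, y is the line along which they close (so a half turn about z gives the same grasp; the last joint's range is limited). The gripper opens to 94 mm and grips with 3 to 60 N. Pads are 16 mm wide; open, the fingers measure 119 mm over their backs; the gripper's body (75 mm by 177 mm) begins 78 mm behind the grasp point.
Start: joints at [-1.366, 0.245, 1.558, -0, 1.339, -0.174], TCP at [0.24, -0.604, 0.205] pointing down, gripper open.
Joint ranges: [-3.13, 3.13], [-1.02, 2.26], [0.13, 2.54], [-0.95, 4.09], [0.21, 2.88], [-2.74, 2.74]. Speed limits (rad/s): [2.57, 2.57, 3.14, 3.14, 3.14, 3.14].

INTERFACE

Orientations are given as a rotation vector (axis times angle).
In Python, from plant import arm gives the robot as it stands.
- The arm moves only by the shell command python3 -m jog 'ROWS'. ROWS is text: rows parted by semicolons, each of 5 numbers parted by spaces: the shift along the tool's x, y, z in mm, then the turn about the tool's z in degrees, then the opening, from 0 (shut) to 1 (fully open). In form: x y z roll hand; .... A call has 1 to 5 rows; each row shifts and turns the commanded pose from where the row before left it, along the tool's axes as they then stand; what a row does not reach is not made up. A row lasts 1/8 s, in which the tool goes at most 62.5 mm and 10.7 degrees, less where a joint would pass 70% of its speed; a pose out of reach is approached as far as the arm can. A call is refused whole if a number of a shift passes 62.5 or a number of a turn 10.7, either way. A call with a gripper value outside its range is refused whole. The fingers move at their own pace and stop on an object; the grip force is fixed at half the most. Time passes only in rows, so rows that do not move let the fingers close. It gives the time, the measured TCP pose, the force, the opening and the grip force at its end, in the units of the state.
- arm.get_obs(): the state, without advancing time (a new reading comes with each control period).
- arm.grab_frame(name): name is "scene" or "top" or "wrist"; returns a dict with "frame" (480x640x3 uint8, red, green, blue), "range_z" (480x640 float32, m along the optical axis (not along the pixel's ray), 0 where there is no reading), "mtx" (3x3 intrinsics, pixels), "xyz" and "rotation" of the camera in the world. Camera axes: x right, y down, z forward; pixel columns grow to the right and rows downward; lengths in m; the calibration is good to about 2 mm. A picture is of the moment at which its call begins.
- arm.close_job(): hands the job in; it is judged then, once.
Trained networks look in a picture, given as the dict that the camera call returned (one of the last four; its "shot" number tells which), for a name from the list of things; names that differ only in an ending like _2 or _b are one class to them, and where a whole thing is asked for, a point or a joint stands for the part that bears it (a point fixed in the world has none). Each returns a list of dicts, best first, with "p" (0 to 1); they miss things now and then, are a little off and sometimes report something else, mostly with a low value. They report only what shows in the picture. A call takes as long as a camera call.
- arm.look_for(query, picture): "point" ([x, y, z] in m, in world coordinates, good to about 4 mm: the middle of the surface that is visible of it).
- arm.silhouettes(query, picture): "region" (480x640 bool, what is visible of it).
- arm.landmark_of(query, picture): "point" ([x, y, z] in m, in world coordinates, good to about 4 mm: a listed point, or the origin of a listed thing).
The state is a dict: "time_s": time; "joints": joint angles; "qvel": joint speeds; "effort": joint torques, N m; "position": TCP position; "orientation": TCP orientation; "force": force on the tool from outside, world axes, zero at the start; "torque": the same for the moment, N m; "finger_gap": finger opening in m; "gripper_force": force on a finger pad.
Only numpy, scipy, OpenCV 4.12 (cv2) and the standard library are available. Lean on these libraries where they do the work, as an engineer would, in place of code of your own. Each camera call takes 0.05 s, during which the arm holds its last target. There are 200 camera calls.

## Working session

There is one attempt and no reset: what is moved stays moved. The work goes in short steps, Python scripts to look and compute and a shell command to move; the robot and the scene stay as the last step left them, time stands still between calls to the robot, and variables do not carry over. Pictures are saved under pics/ and viewed, at most 10 in all, crops included, and the job is handed in when it is done.

```bash
mkdir -p pics; ls; cat > h.py <<'E'
import numpy as np, cv2
from plant import arm
from scipy.spatial.transform import Rotation as R
def shot(n,fn=None):
    p=arm.grab_frame(n)
    if fn: cv2.imwrite('pics/'+fn,p['frame'][:,:,::-1])
    return p
def lm(q,p):
    return [(np.round(d['point'],4).tolist(),round(d['p'],2)) for d in arm.landmark_of(q,p)[:2]]
E
python3 - <<'E'
from h import *
o=arm.get_obs();print({k:np.round(v,3) for k,v in o.items()})
ps={}
for n in('scene','top'):
    p=shot(n,n+'0.png')
    for q in('rig','pedal','tread_press','tread_mark','brake','marker_tip','marker_knob','bowl','glaze_jar','mug'):print(n,q,lm(q,p))
E
```

```text
pics
{'time_s': np.float64(0.0), 'joints': array([-1.366,  0.246,  1.559, -0.   ,  1.339, -0.174]), 'qvel': array([-0.   , -0.001,  0.   ,  0.001,  0.002, -0.   ]), 'effort': array([-2.0000e-03, -4.1583e+01, -3.1460e+01,  6.8000e-02,  3.3000e-02,
       -0.0000e+00]), 'position': array([ 0.24 , -0.603,  0.204]), 'orientation': array([-3.084, -0.591,  0.   ]), 'force': array([ 0.702,  0.753, -0.15 ]), 'torque': array([ 0.027, -0.008, -0.002]), 'gripper_force': np.float64(0.0), 'finger_gap': np.float64(0.094)}
scene rig [([0.5769, 0.0173, 0.0031], 0.94), ([0.6064, -0.1713, 0.0009], 0.52)]
scene pedal []
scene tread_press [([0.5084, 0.0279, 0.1372], 0.61)]
scene tread_mark [([0.5154, 0.0908, 0.1264], 0.59)]
scene brake [([0.6089, -0.1699, -0.0002], 0.48)]
scene marker_tip [([0.5218, 0.1274, 0.1379], 0.7)]
scene marker_knob [([0.5194, 0.1287, 0.141], 0.22)]
scene bowl [([0.4675, -0.132, -0.0019], 0.62), ([0.6925, -0.0046, 0.0969], 0.46)]
scene glaze_jar [([0.6066, -0.1724, -0.0001], 0.87)]
scene mug [([0.6597, 0.2029, -0.0016], 0.69)]
top rig [([0.5819, 0.0136, -0.0012], 0.72)]
top pedal [([0.6894, 0.002, 0.0984], 0.69)]
top tread_press [([0.5084, 0.0273, 0.1312], 0.67), ([0.5272, 0.1732, 0.2515], 0.41)]
top tread_mark [([0.5095, 0.0906, 0.1316], 0.74), ([0.6638, 0.1973, -0.0029], 0.2)]
top brake []
top marker_tip []
top marker_knob [([0.5269, 0.1746, 0.2481], 0.82)]
top bowl [([0.4658, -0.1318, 0.0011], 0.62)]
top glaze_jar [([0.5139, 0.0923, 0.128], 0.7), ([0.6078, -0.1684, -0.0018], 0.58)]
top mug [([0.6631, 0.2023, -0.0043], 0.6)]
```

View pics/scene0.png

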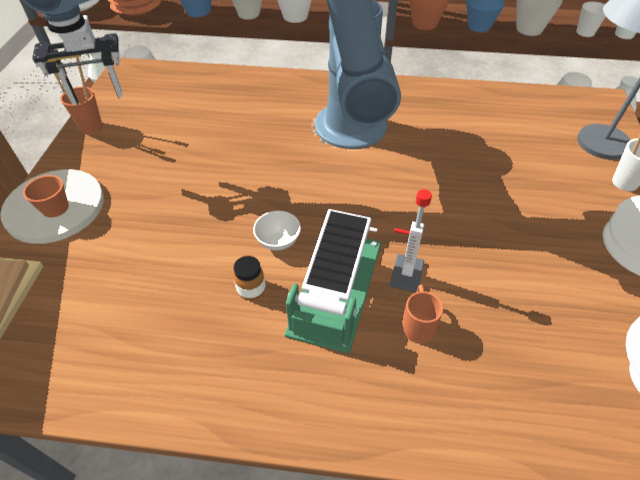

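View pics/top0.png

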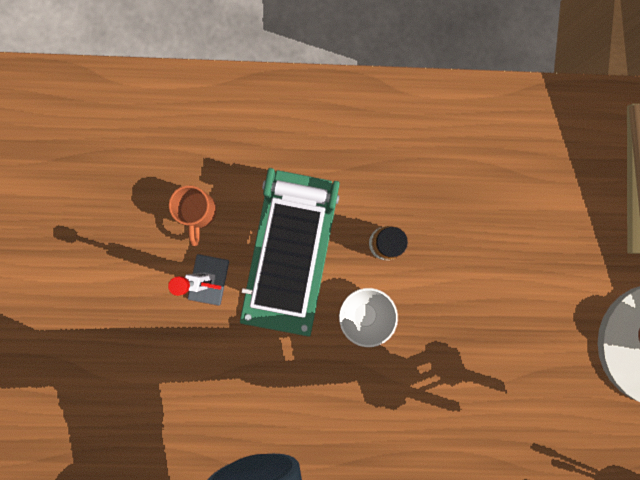

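The top view shows the tread toe near pixel (280,310), the white tab at (247,291), and the knob at (178,286). In the scene view, the pointer is at (400,232), just to the gauge side of the tab at (374,229). The network points agree with both pictures.

```bash
cat >> h.py <<'E'
def togo(t):
    o=arm.get_obs(); r=R.from_rotvec(o['orientation'])
    print('t',o['time_s'],'pos',np.round(o['position'],4),'shift mm',np.round(r.inv().apply(np.array(t)-o['position'])*1000,1),'F',np.round(o['force'],2),'axes',np.round(r.as_matrix(),2).tolist())
E
python3 - <<'E'
from h import *
togo([.508,.0275,.204])
E
```

```text
t 1.1 pos [ 0.2404 -0.6039  0.2055] shift mm [ 482.2 -487.7    1.5] F [0.77 0.06 1.02] axes [[0.93, 0.37, 0.0], [0.37, -0.93, -0.0], [0.0, 0.0, -1.0]]
```

```bash
python3 -m jog '40 -40 0 0 0;40 -40 0 0 0;40 -40 0 0 0;40 -40 0 0 0;40 -40 0 0 0'; python3 -m jog '40 -40 0 0 0;40 -40 0 0 0;40 -40 0 0 0;40 -40 0 0 0;40 -40 0 0 0';python3 -m jog '41 -42 0 0 0;40 -45 0 0 0;0 0 0 0 0;0 0 0 0 0'
python3 - <<'E'
from h import *
togo([.508,.0275,.15])
p=shot('wrist','w1.png')
for q in('tread_press','tread_mark','marker_tip','marker_knob'):print(q,lm(q,p))
E
```

```text
time_s: 1.72
position: [0.3527, -0.3425, 0.2057]
orientation: [3.085, 0.591, 0.001]
force: [0.9, 0.3, 0.1]
finger_gap: 0.0474
gripper_force: 0.0
time_s: 2.35
position: [0.4647, -0.0826, 0.2059]
orientation: [3.085, 0.591, 0.002]
force: [0.1, -1.6, -1.4]
finger_gap: 0.0006
gripper_force: 0.0
time_s: 2.85
position: [0.507, 0.0262, 0.2054]
orientation: [3.085, 0.592, -0.0]
force: [0.3, -1.0, 0.7]
finger_gap: 0.0003
gripper_force: 0.0
t 2.85 pos [0.507  0.0262 0.2054] shift mm [ 1.4 -0.8 55.4] F [ 0.26 -1.    0.67] axes [[0.93, 0.37, -0.0], [0.37, -0.93, -0.0], [-0.0, 0.0, -1.0]]
tread_press [([0.5064, 0.0333, 0.1295], 0.76)]
tread_mark [([0.5174, 0.0896, 0.133], 0.84)]
marker_tip [([0.5166, 0.1269, 0.1391], 0.73)]
marker_knob []
```

View pics/w1.png

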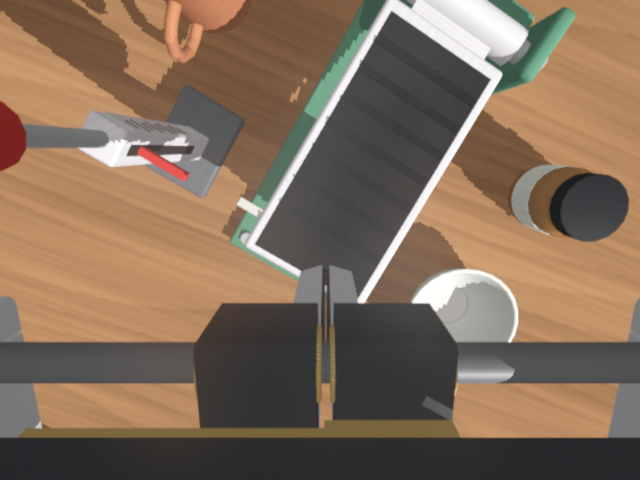

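The wrist view has the fingertips (325,270) over the toe end of the tread. The tab is at (248,207) and the red pointer tip at (187,178). Now I'll descend.

```bash
python3 -m jog '1 -1 30 0 0;0 0 25 0 0;0 0 0 0 0'; python3 -m jog '0 0 5 0 0;0 0 0 0 0'; python3 -m jog '0 0 5 0 0;0 0 0 0 0'; python3 -m jog '0 0 3 0 0;0 0 0 0 0'; python3 -m jog '0 0 3 0 0;0 0 0 0 0'
```

```text
time_s: 3.48
position: [0.5061, 0.0273, 0.1486]
orientation: [-3.084, -0.589, 0.006]
force: [-0.0, 0.9, 0.2]
finger_gap: 0.0001
gripper_force: 0.0
time_s: 3.72
position: [0.5083, 0.0275, 0.1463]
orientation: [3.085, 0.591, 0.002]
force: [-0.1, -0.7, 0.8]
finger_gap: 0.0005
gripper_force: 0.0
time_s: 3.98
position: [0.5076, 0.0278, 0.1403]
orientation: [-3.085, -0.591, 0.001]
force: [0.6, -0.6, 0.5]
finger_gap: 0.0002
gripper_force: 0.0
time_s: 4.22
position: [0.5076, 0.0278, 0.1372]
orientation: [-3.085, -0.592, 0.001]
force: [-0.6, 0.2, 0.1]
finger_gap: 0.0005
gripper_force: 0.0
time_s: 4.47
position: [0.5079, 0.0277, 0.1346]
orientation: [3.085, 0.591, 0.0]
force: [-0.7, 0.9, 1.7]
finger_gap: 0.0002
gripper_force: 0.6
```

```bash
for i in 1; do python3 -m jog '0 0 2 0 0;0 0 0 0 0'|egrep 'pos|force: \['; python3 -m jog '0 0 2 0 0;0 0 0 0 0'|egrep 'pos|force: \['; python3 -m jog '0 0 2 0 0;0 0 0 0 0'|egrep 'pos|force: \[';python3 -m jog '0 0 2 0 0;0 0 0 0 0'|egrep 'pos|force: \['; done
```

```text
position: [0.5076, 0.0278, 0.1325]
force: [-1.0, 0.7, 2.2]
position: [0.5077, 0.0278, 0.1303]
force: [-1.3, 1.0, 2.4]
position: [0.5077, 0.0277, 0.1282]
force: [-1.2, 0.3, 1.9]
position: [0.5077, 0.0277, 0.1263]
force: [-1.5, -0.3, 1.9]
```

```bash
python3 -m jog '0 0 2 0 0;0 0 0 0 0'|egrep 'pos|force: \['; python3 -m jog '0 0 2 0 0;0 0 0 0 0'|egrep 'pos|force: \['
```

```text
position: [0.5077, 0.0277, 0.1242]
force: [-1.1, -0.1, 1.9]
position: [0.5077, 0.0277, 0.1222]
force: [-1.1, 0.0, 1.3]
```

```bash
python3 -m jog '0 0 2 0 0;0 0 0 0 0'|egrep 'pos|force: \['; python3 -m jog '0 0 2 0 0;0 0 0 0 0'|egrep 'pos|force: \['
```

```text
position: [0.5077, 0.0277, 0.1202]
force: [-1.8, 0.6, 1.7]
position: [0.5077, 0.0277, 0.1182]
force: [-2.0, -0.1, 2.1]
```

```bash
python3 -m jog '0 0 2 0 0;0 0 0 0 0'|egrep 'pos|force: \['; python3 -m jog '0 0 2 0 0;0 0 0 0 0'|egrep 'pos|force: \['
```

```text
position: [0.5077, 0.0277, 0.1162]
force: [-0.8, -1.0, 2.8]
position: [0.5077, 0.0277, 0.1142]
force: [-1.4, 0.1, 2.7]
```

```bash
python3 -m jog '0 0 2 0 0;0 0 0 0 0'|egrep 'pos|force: \['
```

```text
position: [0.5077, 0.0277, 0.1123]
force: [-1.2, 0.6, 1.3]
```

```bash
python3 -m jog '0 0 2 0 0;0 0 0 0 0'|egrep 'pos|force: \['; python3 -m jog '0 0 2 0 0;0 0 0 0 0'|egrep 'pos|force: \['
```

```text
position: [0.5077, 0.0277, 0.1102]
force: [-1.7, -0.1, 1.7]
position: [0.5078, 0.0277, 0.1082]
force: [-2.5, -0.2, 1.0]
```

```bash
python3 -m jog '0 0 2 0 0;0 0 0 0 0'|egrep 'pos|force: \['
```

```text
position: [0.5077, 0.0277, 0.1062]
force: [-1.4, 0.1, 1.7]
```

```bash
python3 -m jog '0 0 2 0 0;0 0 0 0 0'|egrep 'pos|force: \['
```

```text
position: [0.5078, 0.0277, 0.1043]
force: [-0.8, -0.1, 2.2]
```

```bash
python3 -m jog '0 0 2 0 0;0 0 0 0 0'|egrep 'pos|force: \['; python3 -m jog '0 0 2 0 0;0 0 0 0 0'|egrep 'pos|force: \['
```

```text
position: [0.5078, 0.0277, 0.1023]
force: [-0.9, 0.8, 2.7]
position: [0.5078, 0.0277, 0.1009]
force: [-4.0, 0.7, 6.8]
```

```bash
python3 -m jog '0 0 2 0 0;0 0 0 0 0'|egrep 'pos|force: \['
```

```text
position: [0.5079, 0.0277, 0.0997]
force: [-6.4, 0.6, 11.8]
```

```bash
python3 -m jog '0 0 0.3 0 0;0 0 0 0 0;0 0 0 0 0;0 0 0 0 0;0 0 0 0 0'|egrep 'pos|force: \['
```

```text
position: [0.5078, 0.0277, 0.0996]
force: [-7.8, 1.7, 12.3]
```

```bash
python3 -m jog '0 0 -3 0 0;0 0 -30 0 0;0 0 -60 0 0;0 0 -60 0 0;0 0 -40 0 0'; python3 -m jog '-20 50 0 0 0;-20 50 0 0 0;-20 50 0 0 0;0 0 0 0 0'
python3 - <<'E'
from h import *
for n in('wrist','scene','top'):
    p=shot(n,n+'2.png')
    for q in('tread_press','tread_mark','marker_tip','marker_knob'):print(n,q,lm(q,p))
togo([.527,.174,.3])
E
```

```text
time_s: 10.22
position: [0.5087, 0.0275, 0.2942]
orientation: [3.084, 0.591, 0.007]
force: [0.3, -0.1, 0.8]
finger_gap: 0.0009
gripper_force: 0.0
time_s: 10.72
position: [0.5074, -0.1368, 0.2904]
orientation: [3.087, 0.584, -0.0]
force: [-0.2, 1.5, -0.1]
finger_gap: 0.0009
gripper_force: 0.0
wrist tread_press [([0.5062, 0.0337, 0.1028], 0.95)]
wrist tread_mark [([0.512, 0.0927, 0.0962], 0.87)]
wrist marker_tip [([0.5159, 0.1237, 0.1385], 0.86)]
wrist marker_knob []
scene tread_press [([0.5058, 0.0287, 0.1015], 0.62)]
scene tread_mark [([0.5115, 0.0918, 0.0938], 0.73)]
scene marker_tip [([0.5213, 0.1284, 0.1415], 0.81)]
scene marker_knob [([0.5275, 0.1769, 0.2449], 0.6)]
top tread_press [([0.5025, 0.0263, 0.0986], 0.68)]
top tread_mark [([0.5095, 0.0951, 0.094], 0.93)]
top marker_tip [([0.5212, 0.1286, 0.1386], 0.74)]
top marker_knob [([0.5246, 0.1728, 0.2482], 0.56)]
t 11.475 pos [ 0.5075 -0.1337  0.2912] shift mm [ 132.  -278.7   -8.8] F [ 0.01  0.35 -1.55] axes [[0.93, 0.37, 0.0], [0.37, -0.93, -0.0], [0.0, 0.0, -1.0]]
```

The tread stayed down, with the tab at z ≈ 0.095. The marker tip is at ≈ 0.139, so it needs to go down about 44 mm. Next I'll move over the knob and push.

```bash
python3 -m jog '22 -46 0 0 0;22 -46 0 0 0;22 -46 0 0 0;22 -46 0 0 0;22 -46 0 0 0'; python3 -m jog '21 -49 0 0 0;0 0 0 0 0;0 0 15 0 0;0 0 0 0 0'; python3 -m jog '0 0 10 0 0;0 0 0 0 0'; python3 -m jog '0 0 8 0 0;0 0 0 0 0';python3 -m jog '0 0 4 0 0;0 0 0 0 0'
```

```text
time_s: 12.1
position: [0.5246, 0.1222, 0.2913]
orientation: [3.085, 0.591, 0.001]
force: [0.4, -0.1, -0.7]
finger_gap: 0.0004
gripper_force: 0.0
time_s: 12.6
position: [0.5251, 0.1726, 0.2739]
orientation: [-3.086, -0.589, 0.006]
force: [0.2, -0.3, -1.0]
finger_gap: 0.0006
gripper_force: 0.0
time_s: 12.85
position: [0.5256, 0.1731, 0.265]
orientation: [-3.086, -0.59, 0.003]
force: [0.3, -0.6, 0.2]
finger_gap: 0.0002
gripper_force: 0.0
time_s: 13.1
position: [0.5259, 0.1737, 0.2576]
orientation: [-3.085, -0.591, 0.001]
force: [-0.0, 0.1, 0.9]
finger_gap: 0.0003
gripper_force: 0.0
time_s: 13.35
position: [0.5261, 0.1738, 0.2542]
orientation: [3.085, 0.592, 0.001]
force: [-0.2, -0.9, 0.6]
finger_gap: 0.0007
gripper_force: 0.3
```

```bash
python3 -m jog '0 0 5 0 0;0 0 0 0 0';python3 -m jog '0 0 8 0 0;0 0 8 0 0;0 0 8 0 0;0 0 0 0 0;0 0 0 0 0'
python3 - <<'E'
from h import *
for n in('wrist','scene','top'):
    p=shot(n,n+'3.png')
    for q in('tread_mark','marker_tip','marker_knob'):print(n,q,lm(q,p))
togo([.526,.174,.212])
E
```

```text
time_s: 13.6
position: [0.526, 0.1739, 0.2488]
orientation: [-3.085, -0.592, -0.0]
force: [0.3, 0.1, 0.6]
finger_gap: 0.0001
gripper_force: 0.3
time_s: 14.22
position: [0.5256, 0.1738, 0.2244]
orientation: [-3.085, -0.592, 0.002]
force: [0.2, -0.3, -0.3]
finger_gap: 0.0005
gripper_force: 0.0
wrist tread_mark [([0.5147, 0.09, 0.0971], 0.87)]
wrist marker_tip [([0.5168, 0.126, 0.1063], 0.84)]
wrist marker_knob [([0.5242, 0.1728, 0.2116], 0.58)]
scene tread_mark [([0.5121, 0.0914, 0.0923], 0.7)]
scene marker_tip [([0.5203, 0.1296, 0.1069], 0.68), ([0.5049, 0.0316, 0.1023], 0.65)]
scene marker_knob [([0.5236, 0.1773, 0.2117], 0.72)]
top tread_mark [([0.5098, 0.0928, 0.0944], 0.9)]
top marker_tip []
top marker_knob []
t 14.825 pos [0.526  0.1738 0.2252] shift mm [ 0.  -0.2 13.2] F [-0.03  0.32 -0.56] axes [[0.93, 0.37, 0.0], [0.37, -0.93, 0.0], [0.0, 0.0, -1.0]]
```

```bash
python3 -m jog '0 0 6 0 0;0 0 6 0 0;0 0 0 0 0;0 0 0 0 0'; python3 -m jog '0 0 -30 0 0;0 0 -40 0 0;-20 50 0 0 0;-20 50 0 0 0;-20 50 0 0 0'; python3 -m jog '-20 50 0 0 0;-20 50 0 0 0;0 0 0 0 0;0 0 0 0 0'
python3 - <<'E'
from h import *
from cv2 import resize
for n in('wrist','scene','top'):
    p=shot(n,n+'4.png')
    for q in('tread_mark','marker_tip','marker_knob'):print(n,q,lm(q,p))
    K=p['mtx'];f=p['frame'].astype(int);z=p['range_z']
    v,u=np.indices(z.shape);P=np.stack([(u-K[0,2])/K[0,0]*z,(v-K[1,2])/K[1,1]*z,z],-1)
    r=p['rotation'];r=np.array(r);r=r if r.shape==(3,3) else R.from_rotvec(r).as_matrix()
    W=P@r.T+p['xyz']
    box=(z>0)&(abs(W[...,0]-.515)<.03)
    red=box&(f[...,0]>120)&(f[...,1]<70)&(W[...,2]<.15)&(W[...,2]>.06)
    # tab: white, outside tread
    tab=box&(f.min(-1)>150)&(W[...,1]>.083)&(W[...,1]<.105)&(W[...,2]>.07)
    for s,m in(('red',red),('tab',tab)):
        print(n,s,m.sum(),np.round(np.median(W[m],0),4) if m.any() else'', np.round(np.percentile(W[m][:,2],[10,50,90]),4) if m.any() else '')
    cv2.imwrite(f'pics/{n}4c.png',cv2.resize(p['frame'][180:330,300:500,::-1],(800,600)))
E
```

```text
time_s: 15.32
position: [0.5256, 0.1738, 0.2126]
orientation: [-3.085, -0.591, 0.002]
force: [-0.2, -0.1, -0.4]
finger_gap: 0.0001
gripper_force: 0.0
time_s: 15.95
position: [0.5253, 0.0109, 0.283]
orientation: [-3.085, -0.592, 0.0]
force: [-0.3, -0.1, 0.4]
finger_gap: 0.0005
gripper_force: 0.0
time_s: 16.45
position: [0.5253, -0.095, 0.2828]
orientation: [-3.085, -0.591, 0.001]
force: [-0.1, 0.9, 0.5]
finger_gap: 0.0001
gripper_force: 0.0
wrist tread_mark [([0.5142, 0.0895, 0.0946], 0.95), ([0.4645, -0.1386, 0.0002], 0.53)]
wrist marker_tip [([0.5164, 0.125, 0.0937], 0.66), ([0.5129, 0.0887, 0.095], 0.6)]
wrist marker_knob []
wrist red 24 [0.5253 0.1531 0.0966] [0.0937 0.0966 0.0985]
wrist tab 83 [0.5112 0.0884 0.0971] [0.0956 0.0971 0.0979]
scene tread_mark [([0.5098, 0.0927, 0.0931], 0.93)]
scene marker_tip [([0.5195, 0.1281, 0.0918], 0.54), ([0.6916, -0.0047, 0.0927], 0.29)]
scene marker_knob [([0.5259, 0.1737, 0.199], 0.52), ([0.5167, 0.1284, 0.0947], 0.51)]
scene red 32 [0.5232 0.1445 0.0963] [0.0943 0.0963 0.0974]
scene tab 16 [0.5139 0.0876 0.0949] [0.0933 0.0949 0.0973]
top tread_mark [([0.5097, 0.0925, 0.0969], 0.87)]
top marker_tip [([0.5185, 0.123, 0.0927], 0.64)]
top marker_knob [([0.5256, 0.1747, 0.2015], 0.85)]
top red 59 [0.5229 0.1415 0.0965] [0.0939 0.0965 0.0987]
top tab 21 [0.5121 0.0869 0.0954] [0.0925 0.0954 0.0976]
```

View pics/scene4c.png

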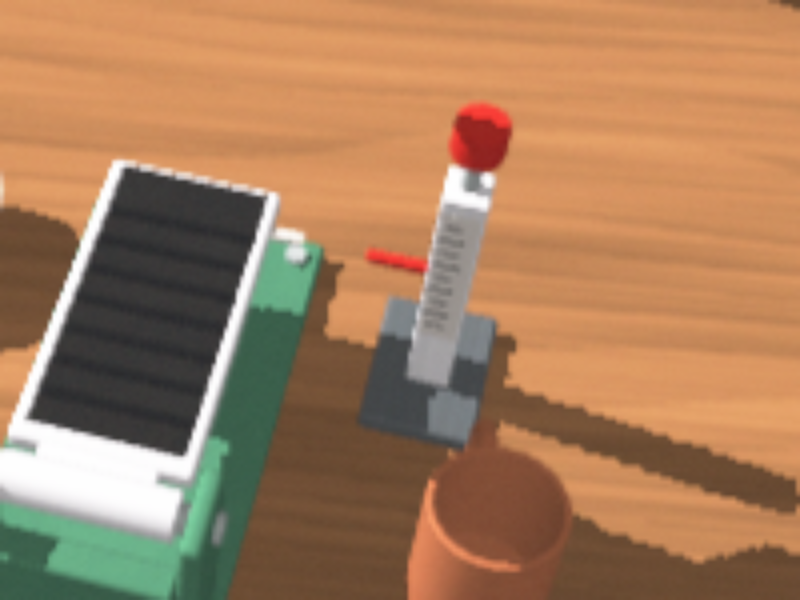

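The crop shows the pointer tip at (370,255), level with the tab at (290,235). In depth, both are at z ≈ 0.094 to 0.095, and the arm is clear of everything.

```bash
python3 -c "
from plant import arm
print(arm.close_job())"
```

```text
the job is handed in; nothing more can be done
None
```

The job is handed in, with no verdict shown: the tread was pressed until the brake bit (about 14.6 N at most) and stayed down, and the marker's pointer measures about 1 mm or less from level with the tab; the bowl, jar and mug were not touched.

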